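# Draw the end board home in the drilling jig and lock it with the index plunger

## Robot

A 6-joint arm with a two-finger parallel gripper is mounted at the origin on the work surface. World frame = base frame: x ahead of the robot, y to its left, z up, the work surface at z = 0. Lengths are in mm, angles in rad, forces in N, time in s.
With the tool pointing down it reaches from about 350 to 850 mm from the base axis. Payload 8.1 kg.
Tool frame: the origin (TCP) lies on the centre line of the jaws, within the pads' length; the fingertips stand 25 mm ahead of it and the grasp point (between the pads) lies 6 mm ahead of it (r.tip_extent is the z of the fingertips in the tool frame, in mm); z points along the fingers, y is the line along which they close (so a half turn about z gives the same grasp; the last joint's range is limited). The gripper opens to 85 mm and grips with 20 to 120 N. Pads are 22 mm wide; open, the fingers measure 114 mm over their backs; the gripper's body (76 mm by 85 mm) begins 54 mm behind the grasp point. The pads swing forward as they close: fully open they stand 13 mm farther back than shut.
Start: joints at [-1.353, 0.13, 1.488, -0, 1.523, -0.085], TCP at [178.937, -572.702, 256.292] pointing down, gripper open.
Joint ranges: [-2.96, 2.96], [-0.89, 2.26], [0.02, 2.5], [-1.34, 4.48], [0, 2.73], [-2.66, 2.66]. Speed limits (rad/s): [2.39, 2.39, 2.79, 3.14, 3.14, 3.14].

## Interface

Orientations are given as a unit quaternion [x, y, z, w].
In Python, from workcell import r, eyes gives the robot as it stands.
- The arm moves only by the tool send_rows, never from a script. Its argument "motion" is a list of rows, each a list of 3 entries, a list of its own where there are three numbers: the shift along the tool's x, y, z in cm, then the turn, a rotation vector about the tool's x, y, z in degrees, then the closure, from 0 (fully open) to 1 (shut). In form: [[[dx, dy, dz], [wx, wy, wz], hand], ...]. A call has 1 to 5 rows; each row is the pose to reach, as a shift and turn from the pose commanded when the call began, along the tool's axes at that moment; what a row does not reach only later rows make up. A row lasts 1/8 s, in which the tool goes at most 62.5 mm and 10.7 degrees, less where a joint would pass 70% of its speed; a pose out of reach is approached as far as the arm can. A call with a gripper value outside its range is refused whole. The fingers move at their own pace and stop on an object; the grip force is fixed at half the most. Time passes only in rows, so rows that repeat a pose let the fingers close. It gives the time, the measured TCP pose, the force, the opening and the grip force at its end, in the units of the state.
- r.get_obs(): the state, without advancing time (a new reading comes with each control period).
- eyes.capture(name): name is "scene" or "side" or "wrist"; returns a dict with "color" (400x640x3 uint8, red, green, blue), "fx", "fy", "cx", "cy" (pixels), "D" ([k1, k2, p1, p2, k3] as OpenCV has them; the pictures are not rectified), "cam_to_world" (4x4, takes a point from camera to world coordinates); the wrist camera has in their place "mount" (4x4, takes a point from camera to tool coordinates, whose origin is the TCP and whose axes are the flange's). Camera axes: x right, y up, looking along -z (the intrinsics and any distortion apply to the point x, -y, -z); pixel columns grow to the right and rows downward; lengths in mm; the calibration is good to about 2 mm. A picture is of the moment at which its call begins: read the wrist's pose just before it. There is no depth.
- r.finish_job(): hands the job in; it is judged then, once.
The state is a dict: "clock": time; "joint_positions": joint angles; "qvel": joint speeds; "effort": joint torques, N m; "tcp_pos": TCP position; "eef_rot": TCP orientation; "force": force on the tool from outside, world axes, zero at the start; "wrist_torque": the same for the moment, N m; "gripper_width": opening from 0.0 (shut) to 1.0 (fully open); "finger_force": force on a finger pad.
Only numpy, scipy, OpenCV 4.12 (cv2) and the standard library are available. Lean on these libraries where they do the work, as an engineer would, in place of code of your own. Each camera call takes 0.05 s, during which the arm holds its last target. There are 200 camera calls.

## Task

In the drilling jig, draw the plywood board out from under the steel cover until its near edge is fully home against the stop bar; there is nothing to grip, so press down on its top and drag it. Then lock it: pull the sprung T-handle up, turn it clockwise out of its parking notch and let it snap down, so that its pin drops into the board's hole. Leave the tin on the cover and the screwdriver and offcut beside the jig where they are, and let go of everything at the end.

Things in the scene. Friction and masses are not known exactly. Their poses are not given: they have to be found in the camera images.
- jig: Fixed wooden drilling jig. Origin: under its bed, z = 0; jig +x points from its open end to its covered far end, z up. Bed 300 x 180 mm (jig x -125 to 175), top at z = 18 mm. Two dark rails (inner faces at jig y = +-66, 21 wide, 12 tall) guide the board along jig x. The index plunger stands at jig x = 80, y = 0.
- stop_face (a point): On the dark steel stop bar (132 mm wide, 20 deep, 15 tall) across the jig's open end: centre of its board-side face, at jig x = -95, y = 0, z = 30 mm; axes as the jig's.
- cover_edge (a point): Middle of the near top edge of the flat steel cover over the jig's far end: jig x = 45, y = 0, z = 43 mm; axes as the jig's. The cover runs to jig x = 175, is 174 mm wide and 10 mm thick, with its underside 15 mm above the bed, and is closed at the back.
- board: Loose waxed plywood board 190 (x) x 130 (y) x 12 mm, about 0.2 kg, flat on the bed, 1 mm play at each rail. Origin: centre of its underside, axes as the jig's. Fully home its origin is at jig x = 0; it starts 30 to 60 mm back. Its near part (jig x under 45 mm) is bare, top at z = 30 mm. A 16 mm hole for the pin, at board x = 80, y = 0, is hidden under the cover.
- board_edge (a point): Middle of the board's near top edge (board x = -95, y = 0, 12 mm up); axes as the board's. Friction of the board on the bed is low (0.2 to 0.3), much less than a fingertip's on its top: pressing with 5 to 25 N and moving towards jig -x carries it; once it meets the stop the finger slides over it.
- handle_grip (a point): Centre of the black T-handle bar on the plunger: 44 mm long, 14 thick, 18 tall; point x along the bar, z up. It stands on a 10 mm stem above a notched collar 42 mm across, whose top is at z = 62 mm. Bar centre at about z = 97 mm parked, 83 mm locked.
- plunger (a joint): Height (m) of the plunger and its 8 mm pin: 0 = fully down, locked in the board's hole; about 0.0135 = parked in the shallow notch, pin clear of the board; 0.030 = top of travel. A spring pulls it down with 3 N (down) to 7 N (top). It must rise to about 0.019 (5.5 mm above parked) to pass the crest between the notches. With the board not home the pin lands on it, at about 0.009.
- handle (a joint): Turn (rad) of the T-handle about the upright plunger axis, relative to the jig, counter-clockwise seen from above: about 1.31 (75 degrees) = parked in the shallow notch; 0 = bar along jig x, over the deep notch (lock), so it turns clockwise to lock. Stops at -0.08 and 1.42. It turns freely when lifted.
- tin: Small closed steel tin, 42 mm diameter, 26 mm tall, standing on the cover behind and beside the plunger; origin: centre of its underside. Leave it.
- screwdriver: Screwdriver lying on the bench to the right of the jig, along its side (handle at its own -x end). Leave it.
- offcut: Bare softwood offcut 110 x 45 x 18 mm lying on the bench to the left of the jig; origin: centre of its underside. Leave it.
Things that resemble listed ones, but are neither listed nor needed, are in the scene too. Of the things shaped like the board, the plywood one is meant.

How it is judged (in metres and radians):
On the way, in this order (a step that is already met when the one before it is completed fails the run):
1. the board is drawn home against the stop while the plunger is still parked up (x of board in the frame of jig below 0.003 m and value of joint plunger above 0.011 m and value of joint handle above 1 rad), for 0.2 s.
2. the T-handle is turned to the deep notch and the pin is down in the board's hole (value of joint plunger below 0.003 m and value of joint handle below 0.25 rad), for 0.2 s.
At the end, for the whole second after the job is handed in: The board lies still with its near edge within 3.5 mm of the stop bar, the T-handle is turned to within 0.25 rad of the deep notch and the plunger is down to within 3 mm of its lowest point, its pin in the board's hole (all of step 2 and x of board in the frame of jig between -0.0035 and 0.0035 m and linear speed of board below 0.01 m/s); the robot touches nothing.
It fails at once if the tin on the cover is moved more than 30 mm (distance of tin from where it was at the start of the episode above 0.03 m).
It fails at once if the screwdriver is moved more than 30 mm (distance of screwdriver from where it was at the start of the episode above 0.03 m).
It fails at once if the offcut is moved more than 30 mm (distance of offcut from where it was at the start of the episode above 0.03 m).
It also fails if it takes over 58 s, if anything falls off the work surface, if the arm or the gripper's body presses on something with over 40 N, if the wrist force passes 120 N, or if a joint passes its speed limit or range.

## Working session

There is one attempt and no reset: what is moved stays moved. The work goes in short steps, Python scripts to look and compute and a tool call to move; the robot and the scene stay as the last step left them, time stands still between calls to the robot, and variables do not carry over. Pictures are saved under pics/ and viewed, at most 10 in all, crops included, and the job is handed in when it is done.

Besides the shell and the picture viewer there is one more tool, called by a JSON object that holds its "name" and its "arguments". send_rows: Moves the arm, as the interface text tells. Its arguments: {"type":"object","properties":{"motion":{"type":"array"}},"required":["motion"]}

```bash
mkdir -p pics; ls
python3 - <<'E'
from workcell import r, eyes
import cv2,pickle
o=r.get_obs(); print({k:o[k] for k in('clock','tcp_pos','eef_rot','force','gripper_width')}, r.tip_extent)
for n in('scene','side'):
    c=eyes.capture(n); pickle.dump(c,open(f'pics/{n}.pkl','wb')); cv2.imwrite(f'pics/{n}.png',c['color'][...,::-1]); print(n,c['fx'],c['cx'],c['cy'],c['D'],c['cam_to_world'])
E
```

```text
pics
{'clock': 0.0, 'tcp_pos': array([ 178.83366658, -572.1935293 ,  255.23553444]), 'eef_rot': array([ 9.88557306e-01,  1.50842867e-01, -6.08663945e-05, -9.37185289e-04]), 'force': array([ 0.33130438, -0.86127708, -0.06571866]), 'gripper_width': 1.001637071434035} 25.0
scene 380.7372585988887 321.88672829516094 192.66529222871353 [-0.0749393  0.         0.         0.         0.       ] [[-9.04797947e-02 -7.67410581e-01  6.34739637e-01  9.87862252e+02]
 [ 9.95897881e-01 -7.02994618e-02  5.69683740e-02  6.77174781e+01]
 [ 9.03721811e-04  6.37290346e-01  7.70623253e-01  6.56477686e+02]
 [ 0.00000000e+00  0.00000000e+00  0.00000000e+00  1.00000000e+00]]
side 506.95750498640126 328.00690717865854 203.585179190231 [0.01941099 0.         0.         0.         0.        ] [[ 9.97568764e-01  4.87233769e-02 -4.98256326e-02  4.94474029e+02]
 [-6.96852259e-02  7.04888155e-01 -7.05887143e-01 -7.81713973e+02]
 [ 7.28292913e-04  7.07643075e-01  7.06569705e-01  8.81444832e+02]
 [ 0.00000000e+00  0.00000000e+00  0.00000000e+00  1.00000000e+00]]
```

View pics/scene.png

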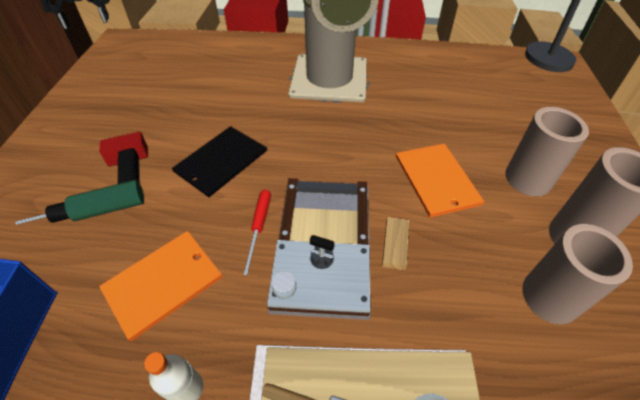

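View pics/side.png

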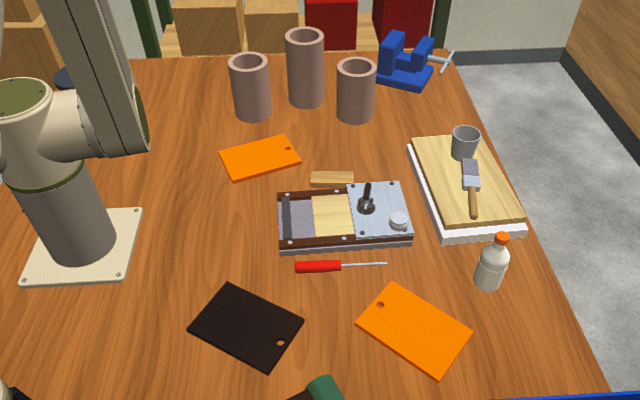

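The look-alikes are the black plate at scene (220,160) and the orange plates at (160,285) and (440,178). The pale plywood in the jig at scene (323,226) and side (333,215) is the board. The T-handle is at scene (321,242), the tin at (284,285), the screwdriver at (258,228) and the offcut at (397,243). Next is a close crop from both views.

Run:
```python
import cv2,numpy as np
a=cv2.imread('pics/scene.png')[170:320,260:380]; b=cv2.imread('pics/side.png')[175:257,270:420]
a=cv2.resize(a,None,fx=4,fy=4,interpolation=cv2.INTER_CUBIC); cv2.imwrite('pics/ca.png',a)
b=cv2.resize(b,None,fx=5,fy=5,interpolation=cv2.INTER_CUBIC); cv2.imwrite('pics/cb.png',b)
```

```text
(no output)
```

View pics/ca.png

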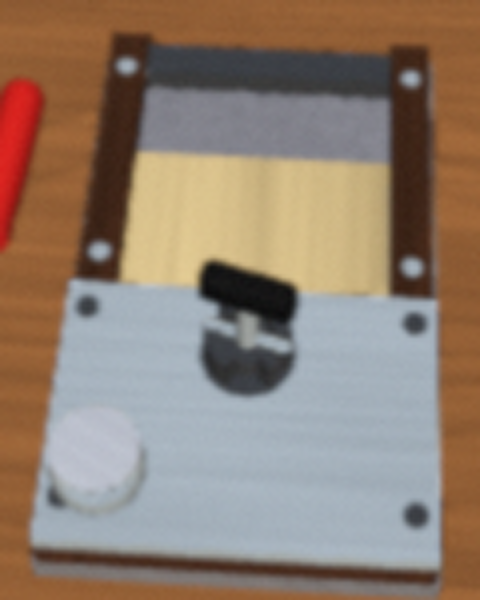

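View pics/cb.png

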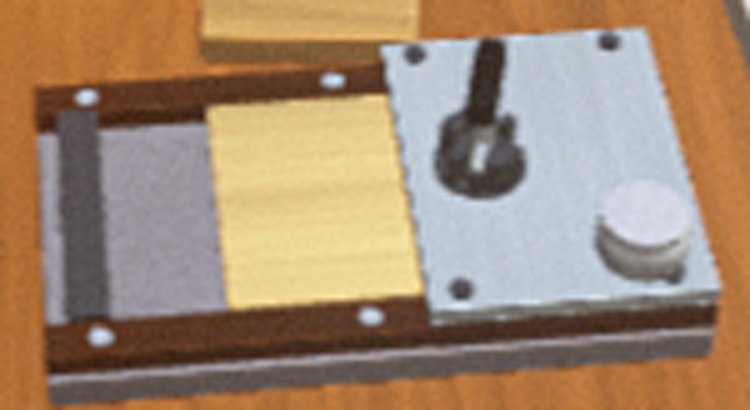

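```bash
cat > h.py <<'E'
import pickle,numpy as np,cv2
from scipy.optimize import least_squares
C={n:pickle.load(open(f'pics/{n}.pkl','rb')) for n in('scene','side')}
def proj(c,P,T=None):
    W=np.linalg.inv(c['cam_to_world'] if T is None else T); p=np.asarray(P)@W[:3,:3].T+W[:3,3]; p=p*[1,-1,-1]
    K=np.array([[c['fx'],0,c['cx']],[0,c['fy'],c['cy']],[0,0,1]])
    return cv2.projectPoints(p.reshape(-1,1,3),np.zeros(3),np.zeros(3),K,np.array(c['D']))[0][:,0]
def J(q,P):
    c,s=np.cos(q[2]),np.sin(q[2]); return np.asarray(P)@np.array([[c,s,0],[-s,c,0],[0,0,1]])+[q[0],q[1],0]
E
python3 - <<'E'
from h import *
un=lambda a,s,o:(np.array(a,float)+.5)/s-.5+o
P=np.array([[45,-87,43],[45,87,43],[175,87,43],[175,-87,43],[-95,-66,33],[-95,66,33]],float)
A=un([[70,282],[438,297],[440,568],[32,550],[142,88],[392,97]],4,[260,170])
B=un([[381,45],[645,30],[720,292],[430,312]],5,[270,175]); PB=P[[1,2,3,0]]
bA=un([[134,153],[391,161]],4,[260,170]); bB=un([[206,107],[229,308]],5,[270,175])
f=lambda q:np.r_[(proj(C['scene'],J(q,P))-A).ravel(),(proj(C['side'],J(q,PB))-B).ravel()]
for w in('both','scene','side'):
    sl={'both':slice(None),'scene':slice(0,12),'side':slice(12,None)}[w]
    s=least_squares(lambda q:f(q)[sl],[500,0,0]); print(w,s.x,np.abs(s.fun).max(),np.round(s.fun,1))
    if w=='both': q=s.x
e=lambda x:np.r_[(proj(C['scene'],J(q,[[x[0],-65,30],[x[0],65,30]]))-bA).ravel(),(proj(C['side'],J(q,[[x[0],65,30],[x[0],-65,30]]))-bB).ravel()]
s=least_squares(e,[-50]);print('edge',s.x,s.fun)
np.save('q.npy',q)
for n,p in dict(edge45=[45,0,30],press=[10,0,30],plunger=[80,0,97],stop=[-95,0,30]).items(): print(n,J(q,[p])[0])
# predicted bar ends in both
for a in(75,):
    t=np.radians(a); d=22*np.array([np.cos(t),np.sin(t),0])
    for n,o,sc in(('scene',[260,170],4),('side',[270,175],5)):
        print(n,(proj(C[n],J(q,np.array([[80,0,106]]*2)+np.array([d,-d])))-o)*sc)
E
```

```text
both [5.60859800e+02 3.36100891e+01 3.35401230e-02] 3.0504977185462394 [-0.2  0.9 -0.2  1.6  0.7  0.2 -0.7 -1.   0.5 -3.1 -0.4 -2.6  0.5 -0.1
  0.2 -0.8  1.1 -0.6  0.9 -0. ]
scene [5.61785080e+02 3.36298395e+01 3.65207255e-02] 2.6570878352637806 [-0.3  1.4 -0.1  1.9  1.   0.6 -0.5 -0.3  0.3 -2.7 -0.5 -2.3]
side [5.59137321e+02 3.34940595e+01 2.47502960e-02] 0.34826175410969995 [ 0.1  0.  -0.  -0.3  0.1  0.1 -0.2  0.2]
edge [-44.93035208] [ 0.59386453  0.1263248  -0.6774354   1.02893675 -0.45544177  0.17949336
 -0.47895539  0.32601697]
edge45 [605.83449118  35.11911166  30.        ]
press [570.85417578  33.94542743  30.        ]
plunger [640.81480658  36.29279588  97.        ]
stop [465.91322959  30.42437476  30.        ]
scene [[296.10905723 298.19937451]
 [197.78700336 270.56767279]]
side [[492.96216734  31.7492852 ]
 [482.77826614  98.34467017]]
```

Run:
```python
from h import *
un=lambda a,s,o:(np.array(a,float)+.5)/s-.5+o
P=np.array([[45,-87,43],[45,87,43],[175,87,43],[175,-87,43],[-95,-66,18],[-95,66,18]],float)
A=un([[70,282],[438,297],[440,568],[32,550],[142,88],[392,97]],4,[260,170])
B=un([[381,45],[645,30],[720,292],[430,312]],5,[270,175]); PB=P[[1,2,3,0]]
bA=un([[134,153],[391,161]],4,[260,170]); bB=un([[206,107],[229,308]],5,[270,175])
f=lambda q:np.r_[(proj(C['scene'],J(q,P))-A).ravel(),(proj(C['side'],J(q,PB))-B).ravel()]
s=least_squares(f,[500,0,0]); print(s.x,np.round(s.fun,1)); q=s.x
e=lambda x:np.r_[(proj(C['scene'],J(q,[[x[0],-65,30],[x[0],65,30]]))-bA).ravel(),(proj(C['side'],J(q,[[x[0],65,30],[x[0],-65,30]]))-bB).ravel()]
s=least_squares(e,[-50]);print('edge',s.x,np.round(s.fun,1))
np.save('q.npy',q)
for n,p in dict(press=[20,0,30],plunger=[80,0,97]).items(): print(n,J(q,[p])[0])
t=np.radians(75); d=22*np.array([np.cos(t),np.sin(t),0])
for n,o,sc in(('scene',[260,170],4),('side',[270,175],5)):
        print(n,(proj(C[n],J(q,np.array([[80,0,106]]*2)+np.array([d,-d])))-o)*sc)
# bar top ends seen in both pictures: scene only centre
from workcell import r
from scipy.spatial.transform import Rotation as R
o=r.get_obs(); M=R.from_quat(o['eef_rot']).as_matrix(); print(M.round(3))
```

```text
[5.59314885e+02 3.33812137e+01 3.41354206e-02] [-0.2  0.2 -0.3  0.9  0.6 -0.7 -0.6 -1.8  0.8  0.9 -1.   1.3 -0.1 -0.
 -0.4 -0.7  0.4 -0.5  0.2  0.1]
edge [-43.38504146] [ 0.5  0.1 -0.8  1.  -0.5  0.2 -0.5  0.4]
press [579.3032339   34.06378958  30.        ]
plunger [639.26828049  36.11151709  97.        ]
scene [[295.94926822 295.02531671]
 [197.75602608 267.52429658]]
side [[489.58900943  32.17549175]
 [479.36987536  98.80093865]]
[[ 0.955  0.298 -0.   ]
 [ 0.298 -0.955  0.002]
 [ 0.    -0.002 -1.   ]]
```

The choice checks out: the jig's pale plywood runs under the cover, with its near edge at crop (262,157), and the T-bar at (250,290) is parked at about 75°. The fit puts the jig at world (559,33) with yaw 2°, and the board about 52 mm back. I'm moving over the board with the gripper shut.

{"name": "send_rows", "arguments": {"motion": [[[54.7,-46.4,5.6],[0,0,-60],1],[[54.7,-46.4,5.6],[0,0,-60],1],[[54.7,-46.4,5.6],[0,0,-60],1],[[54.7,-46.4,5.6],[0,0,-60],1],[[54.7,-46.4,5.6],[0,0,-60],1]]}}

```text
clock: 0.72
tcp_pos: [346.2, -307.6, 231.5]
eef_rot: [0.812, 0.584, 0.0, -0.0]
force: [0.4, 0.0, 0.7]
gripper_width: -0.0
finger_force: 0.0
```

```bash
cat > go.py <<'E'
import sys
from h import *
from scipy.spatial.transform import Rotation as R
from workcell import r
q=np.load('q.npy')
def go(P,yaw):  # jig target (mm) of TCP, jig-frame yaw deg of tool x
    o=r.get_obs(); Rw=R.from_quat(o['eef_rot']); T=R.from_euler('zx',[np.degrees(q[2])+yaw,180],degrees=True)
    print('t',o['clock'],'jig',np.round((o['tcp_pos']-[q[0],q[1],0])@J([0,0,q[2]],np.eye(3)).T,1),'F',np.round(o['force'],1),'w',round(float(o['gripper_width']),3))
    T0=R.from_euler('z',yaw+np.degrees(q[2]),degrees=True)*R.from_quat([1,0,0,0])
    print('d cm',np.round(Rw.inv().apply(J(q,[P])[0]-o['tcp_pos'])/10,2),'w deg',np.round(np.degrees((Rw.inv()*T0).as_rotvec()),1))
go([float(v) for v in sys.argv[1:4]],float(sys.argv[4]))
E
python3 go.py 3 0 70 75
```

```text
t 0.725 jig [-224.7 -333.5  231.5] F [0.4 0.  0.7] w -0.0
d cm [39.21  9.61 16.16] w deg [-0.  -0.  -5.6]
```

{"name": "send_rows", "arguments": {"motion": [[[39.2,9.6,10],[0,0,-5.6],1],[[39.2,9.6,10],[0,0,-5.6],1],[[39.2,9.6,10],[0,0,-5.6],1],[[39.2,9.6,10],[0,0,-5.6],1],[[39.2,9.6,10],[0,0,-5.6],1]]}}

```text
clock: 1.35
tcp_pos: [510.1, -52.3, 156.2]
eef_rot: [0.784, 0.62, -0.0, 0.0]
force: [-0.4, 0.1, 1.3]
gripper_width: 0.001
finger_force: 0.0
```

```bash
python3 go.py 3 0 70 75
```

```text
t 1.35 jig [-52.1 -84.  156.2] F [-0.4  0.1  1.3] w 0.001
d cm [9.55 3.1  8.62] w deg [ 0.   0.  -0.3]
```

{"name": "send_rows", "arguments": {"motion": [[[9.5,3.1,4],[0,0,-0.3],1],[[9.5,3.1,4],[0,0,-0.3],1],[[9.5,3.1,8.6],[0,0,-0.3],1],[[9.5,3.1,8.6],[0,0,-0.3],1],[[9.5,3.1,8.6],[0,0,-0.3],1]]}}

```text
clock: 1.98
tcp_pos: [561.7, 30.7, 71.7]
eef_rot: [0.783, 0.622, -0.0, 0.0]
force: [-0.1, -0.5, 0.3]
gripper_width: 0.002
finger_force: 0.0
```

```bash
python3 go.py 3 0 55 75
python3 - <<'E'
from workcell import eyes
import cv2
a=cv2.resize(eyes.capture('side')['color'][160:260,260:420,::-1],None,fx=4,fy=4,interpolation=cv2.INTER_CUBIC)
cv2.imwrite('pics/s2.png',a)
E
```

```text
t 1.975 jig [ 2.2 -2.8 71.7] F [-0.1 -0.5  0.3] w 0.002
d cm [0.29 0.   1.67] w deg [ 0.  0. -0.]
```

View pics/s2.png

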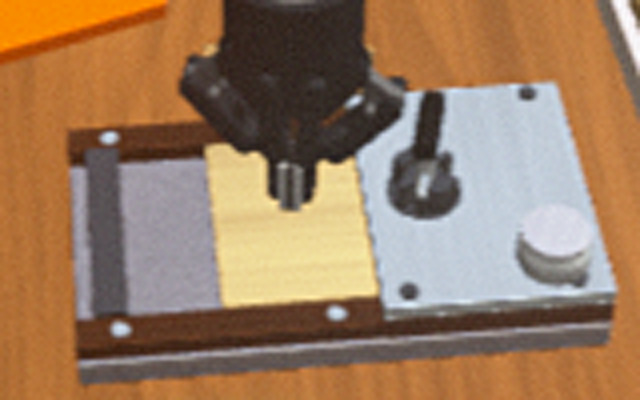

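The pic shows the shut fingertips at (290,200), centred over the bare plywood. The knuckles are clear of the handle at (430,110). Shifting 8 mm towards the open end, then going down to touch.

{"name": "send_rows", "arguments": {"motion": [[[0.1,-0.8,0.5],[0,0,0],1],[[0.1,-0.8,1.3],[0,0,0],1],[[0.1,-0.8,1.5],[0,0,0],1],[[0.1,-0.8,1.6],[0,0,0],1],[[0.1,-0.8,1.7],[0,0,0],1]]}}

```text
clock: 2.65
tcp_pos: [554.8, 33.8, 55.0]
eef_rot: [0.783, 0.622, 0.001, 0.0]
force: [-3.7, 0.3, 12.3]
gripper_width: -0.001
finger_force: 6.4
```

```bash
python3 go.py -60 0 54 75
```

```text
t 2.65 jig [-4.5  0.5 55. ] F [-3.7  0.3 12.3] w -0.001
d cm [-1.49 -5.35  0.09] w deg [ 0.1 -0.   0. ]
```

{"name": "send_rows", "arguments": {"motion": [[[-0.1,-0.4,0],[0,0,0],1],[[-0.3,-1.1,0],[0,0,0],1],[[-0.5,-1.8,0],[0,0,0],1],[[-0.7,-2.5,0],[0,0,0],1],[[-0.8,-3.0,0],[0,0,0],1]]}}

```text
clock: 3.28
tcp_pos: [524.0, 32.7, 55.1]
eef_rot: [0.783, 0.622, 0.001, 0.001]
force: [2.1, -0.3, 6.0]
gripper_width: 0.002
finger_force: 3.1
```

```bash
python3 go.py -63 0 54 75
```

```text
t 3.275 jig [-35.3   0.5  55.1] F [ 2.1 -0.3  6. ] w 0.002
d cm [-0.77 -2.66  0.1 ] w deg [ 0.2 -0.   0. ]
```

{"name": "send_rows", "arguments": {"motion": [[[-0.1,-0.5,0.1],[0,0,0],1],[[-0.3,-1.1,0.1],[0,0,0],1],[[-0.5,-1.7,0.1],[0,0,0],1],[[-0.7,-2.4,0.1],[0,0,0],1],[[-0.8,-3.0,0.1],[0,0,0],1]]}}

```text
clock: 3.9
tcp_pos: [494.3, 31.6, 55.0]
eef_rot: [0.783, 0.622, 0.002, 0.002]
force: [4.3, -0.5, 9.8]
gripper_width: -0.003
finger_force: 4.5
```

```bash
python3 go.py -63 0 54 75
python3 - <<'E'
from workcell import eyes
import cv2
a=cv2.resize(eyes.capture('side')['color'][160:260,260:420,::-1],None,fx=5,fy=5,interpolation=cv2.INTER_CUBIC)
cv2.imwrite('pics/s3.png',a)
E
```

```text
t 3.9 jig [-65.    0.4  55. ] F [ 4.3 -0.5  9.8] w -0.003
d cm [0.01 0.2  0.1 ] w deg [ 0.3 -0.1  0. ]
```

View pics/s3.png

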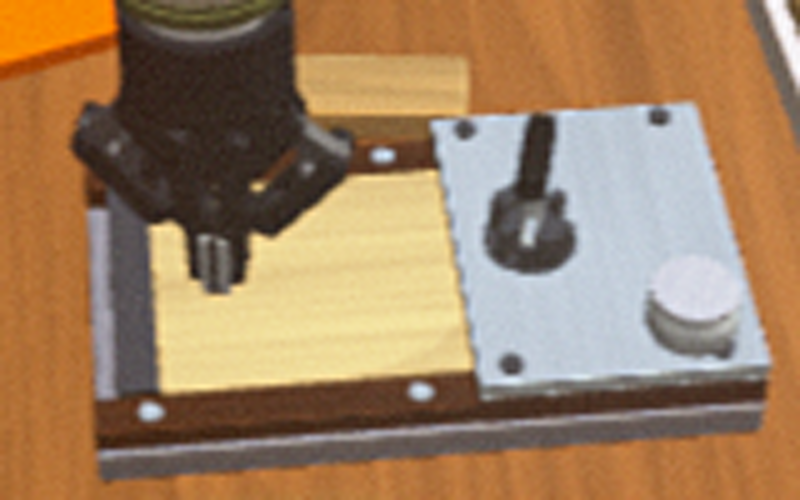

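The board's near edge, at (155,300), now meets the dark stop bar. I'll drag a little more to seat it, hold, then lift straight up.

{"name": "send_rows", "arguments": {"motion": [[[-0.1,-0.4,0.05],[0,0,0],1],[[-0.2,-0.8,0.05],[0,0,0],1],[[-0.2,-0.8,0.05],[0,0,0],1],[[-0.2,-0.8,0.05],[0,0,0],1],[[-0.2,-0.8,-1.5],[0,0,0],1]]}}

```text
clock: 4.58
tcp_pos: [482.7, 31.6, 67.6]
eef_rot: [0.783, 0.622, -0.001, -0.001]
force: [-0.0, 0.1, -0.2]
gripper_width: -0.004
finger_force: 0.0
```

{"name": "send_rows", "arguments": {"motion": [[[0,0,-6],[0,0,0],1],[[0,0,-9],[0,0,0],1],[[0,0,-9],[0,0,0],0.4],[[0,0,-9],[0,0,0],0.4],[[0,0,-9],[0,0,0],0.4]]}}

```text
clock: 5.2
tcp_pos: [482.4, 31.7, 156.1]
eef_rot: [0.783, 0.622, -0.001, -0.001]
force: [-0.3, -0.6, -0.1]
gripper_width: 0.598
finger_force: 0.0
```

```bash
python3 go.py 80 0 145 75
python3 - <<'E'
from h import *
from workcell import eyes
q=np.load('q.npy')
for n,s,p in(('scene',(160,300,250,390),4),('side',(160,250,260,420),5)):
    c=eyes.capture(n);a=c['color'][s[0]:s[1],s[2]:s[3],::-1]
    a=cv2.resize(a,None,fx=p,fy=p,interpolation=cv2.INTER_CUBIC); cv2.imwrite(f'pics/{n}4.png',a)
    print(n,((proj(c,J(q,[[-95,-65,30],[-95,65,30],[80,0,106]]))-[s[2],s[0]])*p).round())
E
```

```text
t 5.2 jig [-76.9   0.9 156.1] F [-0.3 -0.6 -0.1] w 0.598
d cm [ 3.97 15.19  1.06] w deg [-0.2  0.   0. ]
scene [[184. 116.]
 [426. 126.]
 [287. 321.]]
side [[159. 392.]
 [145. 189.]
 [535. 140.]]
```

View pics/scene4.png

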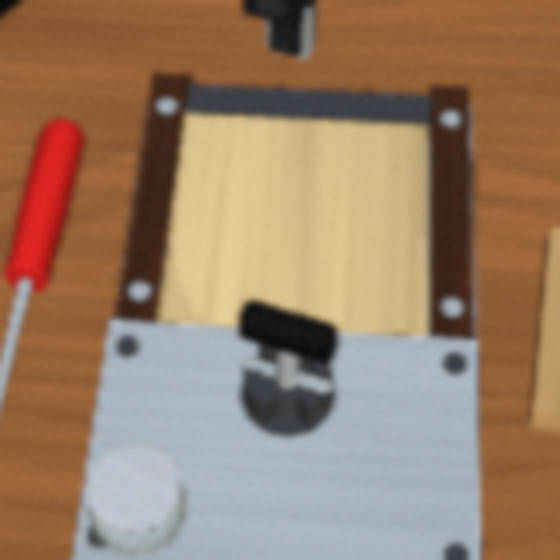

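View pics/side4.png

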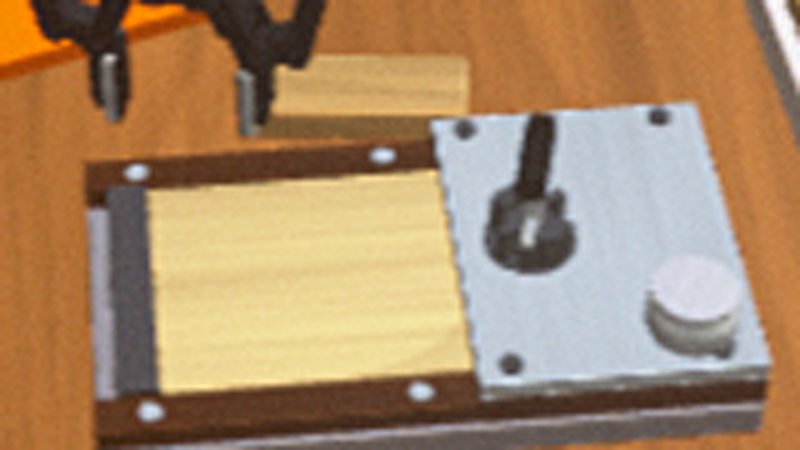

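The board is home: its edge is flush with the stop in both views, at (305,118) in the scene crop and (153,290) in the side crop. The handle is where the fit predicts. Moving over it now.

{"name": "send_rows", "arguments": {"motion": [[[4,15.2,0],[0,0,0],0.4],[[4,15.2,0],[0,0,0],0.4],[[4,15.2,0],[0,0,0],0.4],[[4,15.2,0],[0,0,0],0.4],[[4,15.2,0],[0,0,0],0.4]]}}

```text
clock: 5.92
tcp_pos: [639.7, 36.4, 156.6]
eef_rot: [0.783, 0.622, -0.001, -0.001]
force: [0.3, 0.9, -0.1]
gripper_width: 0.599
finger_force: 0.0
```

```bash
python3 go.py 80 0 105 75
```

```text
t 5.925 jig [ 80.5   0.2 156.6] F [ 0.3  0.9 -0.1] w 0.599
d cm [-0.03 -0.03  5.16] w deg [-0.1  0.   0. ]
```

{"name": "send_rows", "arguments": {"motion": [[[0,0,3],[0,0,0],0.4],[[0,0,5.1],[0,0,0],0.4],[[0,0,5.1],[0,0,0],0.4],[[0,0,5.1],[0,0,0],0.4],[[0,0,5.1],[0,0,0],0.4]]}}

```text
clock: 6.55
tcp_pos: [641.6, 36.3, 108.4]
eef_rot: [0.783, 0.622, 0.001, 0.001]
force: [0.1, -0.1, 0.2]
gripper_width: 0.603
finger_force: 0.0
```

```bash
python3 go.py 80 0 105 75
python3 - <<'E'
from workcell import eyes
import cv2
a=cv2.resize(eyes.capture('side')['color'][150:240,310:430,::-1],None,fx=5,fy=5,interpolation=cv2.INTER_CUBIC)
cv2.imwrite('pics/s5.png',a)
E
```

```text
t 6.55 jig [8.240e+01 1.000e-01 1.084e+02] F [ 0.1 -0.1  0.2] w 0.603
d cm [-0.07 -0.23  0.34] w deg [ 0.1 -0.   0. ]
```

View pics/s5.png

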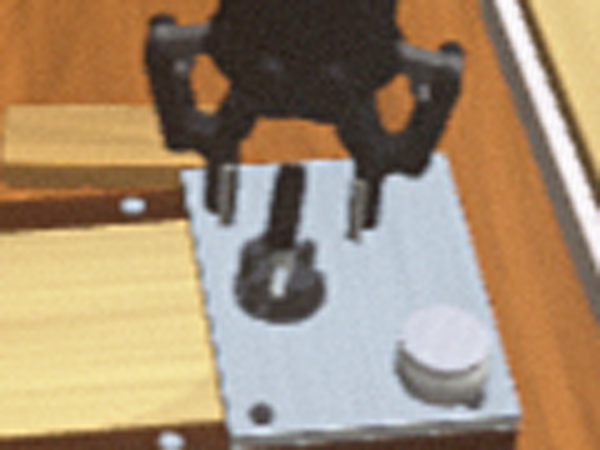

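The fingers at (228,195) and (358,210) straddle the bar at (290,200). Closing on it.

{"name": "send_rows", "arguments": {"motion": [[[0,-0.1,0.2],[0,0,0],0.6],[[0,-0.1,0.2],[0,0,0],1],[[0,-0.1,0.2],[0,0,0],1],[[0,-0.1,0.2],[0,0,0],1],[[0,-0.1,0.2],[0,0,0],1]]}}

```text
clock: 7.22
tcp_pos: [639.5, 36.6, 104.9]
eef_rot: [0.783, 0.622, -0.0, -0.0]
force: [-5.0, 0.7, 5.6]
gripper_width: 0.152
finger_force: 59.4
```

```bash
python3 go.py 80 0 113 75
```

```text
t 7.225 jig [ 80.2   0.5 104.9] F [-5.   0.7  5.6] w 0.152
d cm [-0.06 -0.01 -0.81] w deg [-0.  0.  0.]
```

Gripped: opening is about 13 mm at 59 N. Lifting 9 mm, then starting the turn.

{"name": "send_rows", "arguments": {"motion": [[[0,0,-0.5],[0,0,0],1],[[0,0,-1.0],[0,0,0],1],[[0,0,-1.0],[0,0,0],1],[[0,0,-1.0],[0,0,7],1],[[0,0,-1.0],[0,0,14],1]]}}

```text
clock: 7.85
tcp_pos: [639.4, 36.6, 114.1]
eef_rot: [0.854, 0.521, -0.0, -0.0]
force: [-0.4, -0.2, -7.3]
gripper_width: 0.152
finger_force: 58.5
```

```bash
python3 go.py 80 0 114 0
```

```text
t 7.85 jig [ 80.2   0.4 114.1] F [-0.4 -0.2 -7.3] w 0.152
d cm [-0.05  0.01  0.01] w deg [-0.   0.  60.8]
```

{"name": "send_rows", "arguments": {"motion": [[[0,0,0],[0,0,9],1],[[0,0,0],[0,0,18],1],[[0,0,0],[0,0,27],1],[[0,0,0],[0,0,36],1],[[0,0,0],[0,0,45],1]]}}

```text
clock: 8.48
tcp_pos: [639.8, 36.1, 114.3]
eef_rot: [0.988, 0.153, -0.0, 0.0]
force: [0.6, -1.3, -6.7]
gripper_width: 0.154
finger_force: 58.5
```

```bash
python3 go.py 80 0 114 0
```

```text
t 8.475 jig [ 80.5  -0.  114.3] F [ 0.6 -1.3 -6.7] w 0.154
d cm [-0.05 -0.02  0.03] w deg [ 0.   0.  15.7]
```

{"name": "send_rows", "arguments": {"motion": [[[0,0,0],[0,0,9],1],[[0,0,0],[0,0,16],1],[[0,0,0],[0,0,16],1],[[0,0,0.8],[0,0,16],1],[[0,0,1.6],[0,0,16],1]]}}

```text
clock: 9.1
tcp_pos: [639.9, 36.1, 98.2]
eef_rot: [1.0, 0.018, 0.0, 0.0]
force: [-1.7, -4.6, -4.2]
gripper_width: 0.149
finger_force: 59.0
```

```bash
python3 go.py 80 0 92 0
```

```text
t 9.1 jig [80.6 -0.1 98.2] F [-1.7 -4.6 -4.2] w 0.149
d cm [-0.06 -0.01  0.62] w deg [ 0.  -0.   0.1]
```

The pin is already below board-top level, so it is in the hole. Lowering the rest of the way and releasing.

{"name": "send_rows", "arguments": {"motion": [[[0,0,0.5],[0,0,0],1],[[0,0,0.6],[0,0,0],1],[[0,0,0.6],[0,0,0],0.6],[[0,0,0.6],[0,0,0],0.4],[[0,0,0.6],[0,0,0],0.4]]}}

```text
clock: 9.72
tcp_pos: [640.4, 37.0, 93.5]
eef_rot: [1.0, 0.017, 0.001, -0.0]
force: [1.2, -0.1, 0.5]
gripper_width: 0.605
finger_force: 0.0
```

```bash
python3 go.py 80 0 190 0
```

```text
t 9.725 jig [81.2  0.9 93.5] F [ 1.2 -0.1  0.5] w 0.605
d cm [-0.1   0.08 -9.65] w deg [-0.  -0.1  0. ]
```

{"name": "send_rows", "arguments": {"motion": [[[0,0,-3],[0,0,0],0.4],[[0,0,-9],[0,0,0],0.4],[[-8,0,-12],[0,0,0],0.4],[[-16,0,-12],[0,0,0],0.4],[[-16,0,-12],[0,0,0],0.4]]}}

```text
clock: 10.35
tcp_pos: [478.2, 31.3, 213.5]
eef_rot: [1.0, 0.017, 0.001, -0.0]
force: [-0.1, 0.5, 0.5]
gripper_width: 0.598
finger_force: 0.0
```

Run:
```python
from h import *
from workcell import eyes
q=np.load('q.npy'); out=[]
for n,s,p in(('scene',(170,290,260,380),4),('side',(165,250,275,405),4)):
    c=eyes.capture(n);a=c['color'][s[0]:s[1],s[2]:s[3],::-1]
    a=cv2.resize(a,None,fx=3,fy=4,interpolation=cv2.INTER_CUBIC) if 0 else cv2.resize(a,(360 if n=='scene' else 440,)+((360,) if n=='scene' else (288,)),interpolation=cv2.INTER_CUBIC)
    f=a.shape[1]/(s[3]-s[2]); off=0 if n=='scene' else 360
    for z in(106,92): print(n,z,((proj(c,J(q,[[58,0,z],[102,0,z]]))-[s[2],s[0]])*f+[off,0]).round())
    out.append(cv2.copyMakeBorder(a,0,360-a.shape[0],0,0,cv2.BORDER_CONSTANT))
cv2.imwrite('pics/f.png',np.hstack(out))
```

```text
scene 106 [[187. 179.]
 [183. 244.]]
scene 92 [[187. 192.]
 [183. 257.]]
side 106 [[638.  80.]
 [704.  76.]]
side 92 [[637.  96.]
 [703.  91.]]
```

View pics/f.png

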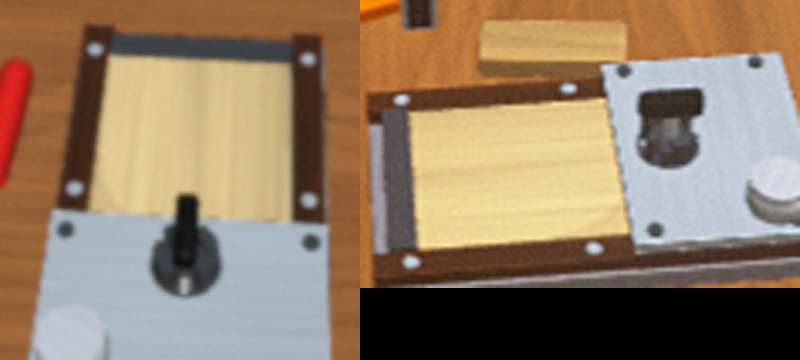

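The bar lies along jig x at (186,195)–(183,262) and sits at the locked height predicted for z = 92. The board is flush with the stop and the gripper is clear, so I'm handing the job in.

```bash
python3 -c "
from workcell import r
print(r.finish_job())"
```

```text
the job is handed in; nothing more can be done
None
```

The board is home against the stop, the T-handle is turned and down with its pin in the board's hole, and the gripper is clear of everything; I handed the job in at about 10.5 s (no verdict was returned).

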